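# Set right the knocked-over slide box and slide stand

### The arm

A 6-joint arm with a two-finger parallel gripper is mounted at the origin on the work surface. World frame = base frame: x ahead of the robot, y to its left, z up, the work surface at z = 0. Lengths are in mm, angles in rad, forces in N, time in s.
With the tool pointing down it reaches from about 350 to 775 mm from the base axis. Payload 7.3 kg.
Tool frame: the origin (TCP) lies at the centre of the arm's flange, where the gripper is bolted on; the fingertips stand 178 mm ahead of it and the grasp point (between the pads) lies 159 mm ahead of it; z points along the fingers, y is the direction in which the jaws open and shut (so a half turn about z gives the same grasp; the last joint's range is limited). The gripper opens to 92 mm and grips with 3 to 60 N. Pads are 19 mm wide; open, the fingers measure 130 mm over their backs; the gripper's body (75 mm by 190 mm) begins 47 mm behind the grasp point.
Start: joints at [1.034, 0.342, 1.524, -0, 1.275, -0.146], TCP at [199.966, 485.429, 404.741] pointing down, gripper open.
Joint ranges: [-2.53, 2.53], [-0.77, 2.02], [0.04, 2.7], [-1, 4.14], [0.28, 2.66], [-3.11, 3.11]. Speed limits (rad/s): [2.57, 2.57, 3.14, 3.14, 3.14, 3.14].

### API

Orientations are given as [roll, pitch, yaw] about the fixed x, y, z axes, in that order (R = Rz(yaw) Ry(pitch) Rx(roll)).
In Python, from plant import get_obs, capture, close_job gives the robot as it stands. The module is installed in compiled form; this text tells all that it offers.
- The arm moves only by the shell command python3 -m pendant 'ROWS'. ROWS is JSON, a list of rows, each a list of 3 entries, a list of its own where there are three numbers: the shift along the tool's x, y, z in m, then the turn, a rotation vector about the tool's x, y, z in rad, then the finger opening in m, from 0 to 0.0918. In form: [[[tx, ty, tz], [wx, wy, wz], fingers], ...]. A call has 1 to 10 rows; each row is the pose to reach, as a shift and turn from the pose commanded when the call began, along the tool's axes at that moment; what a row does not reach only later rows make up. A row lasts 1/12 s, in which the tool goes at most 41.7 mm and 7.16 degrees, less where a joint would pass 70% of its speed; a pose out of reach is approached as far as the arm can. A call with a gripper value outside its range is refused whole. The fingers move at their own pace and stop on an object; the grip force is fixed at half the most. Time passes only in rows, so rows that repeat a pose let the fingers close. It gives the time, the measured TCP pose, the force and the opening at its end, in the units of the state.
- get_obs(): the state, without advancing time (a new reading comes with each control period).
- capture(name): name is "scene" or "top"; returns a dict with "color" (480x640x3 uint8, red, green, blue), "mtx" (3x3 intrinsics, pixels), "rvec" (rotation vector, rad) and "tvec" (3), from world to camera coordinates, as OpenCV has them. Camera axes: x right, y down, z forward; pixel columns grow to the right and rows downward; lengths in mm; the calibration is good to about 2 mm. A picture is of the moment at which its call begins. There is no depth.
- close_job(): hands the job in, once; it reports no verdict.
The state is a dict: "time": time; "joint_positions": joint angles; "dq": joint speeds; "tau": joint torques, N m; "tool_pos": TCP position; "tcp_rot": TCP orientation; "contact_force": force on the tool from outside, world axes, zero at the start; "moment": the same for the moment, N m; "grip_width": finger opening in mm.
Only numpy, scipy, OpenCV 4.12 (cv2) and the standard library are available. Lean on these libraries where they do the work, as an engineer would, in place of code of your own. Each camera call takes 0.05 s, during which the arm holds its last target. There are 200 camera calls.

### The job

On the blood lab bench one slide box has been left standing on its edge, and the blue slide-drying stand has toppled on to its back. With the fingers, gently push the slide box over so that it lies flat with its green lid up, and push the stand over so that it stands on its dark steel foot with the blue panel upright, each about where it is now and in either order. Only push: neither may be picked up off the bench, and everything else on the bench stays where it is.

Things in the scene. Friction and masses are not known exactly. Their poses are not given: they have to be found in the camera images.
- slide_box: Closed slide box, about 0.3 kg, loose, standing on an edge, any yaw: 34 mm thick (x), 120 mm wide (y), 95 mm tall (z). One broad face is the green lid with a white label, the other the white base. Origin: centre of the face it stands on at the start. z up at the start; x points out of the green lid (lid face x = +17 mm, base face x = -17 mm). Lying right, its x points up.
- slide_box_pivot (a point): Middle of the slide box's lower edge on the white base side (17 mm to -x of the box's origin): the edge to tip about, at bench height before, during and after. Pushed high on the green lid towards the box's -x, the box passes balance at about 20 degrees and falls by itself on to its base.
- slide_stand: L-shaped stand, about 0.36 kg, mostly foot, loose, on its back, any yaw. Dark steel foot plate 6 x 110 x 95 mm, now vertical (x 0 to 6, z 0 to 95 mm), rubber-dotted underside facing -x. Blue panel with white ribs, 110 mm wide, to 9 mm high, now lying flat from the foot to x = +100 mm. Origin: middle of the heel edge, on the bench. z up at the start; x along the panel, up when it stands right.
- slide_stand_heel (a point): Middle of the stand's heel edge, under the corner of the L (same point as its origin), at bench height before, during and after. Pushed high on the foot's panel-side face towards the stand's -x, the stand passes balance at about 25 degrees and falls by itself on to its foot, which then reaches 95 mm that way; the panel ends 100 mm tall above the heel.
- specimen_cup: Bystander: clear specimen jar with blue cap, 60 mm across, 70 mm high. Origin: centre of its underside.
- tube_cap: Bystander: purple tube cap, 18 mm across, 18 mm high. Origin: centre of its underside.
- beaker: Bystander: empty glass beaker, rim 68 mm across, 85 mm high. Origin: centre of its underside.
- flat_slide_box: Bystander: a second slide box of the same make, already lying flat with green lid up, 95 x 120 mm, 34 mm high. Origin: centre of its underside.
- tube_rack: Bystander: yellow rack with ten capped blood tubes, 70 x 160 mm, 91 mm high. Origin: centre of its underside.
- pen_pot: Bystander: empty grey pot, rim 72 mm across, 95 mm high. Origin: centre of its underside.
Not all that is in view belongs to the job. Leave any red look-alike of the slide_box alone.

How it is judged:
By the outcome, as a careful person would: the job done as asked, in the order asked, and still so for the second after the job is handed in, with the robot touching nothing.
It also fails if it takes over 48 s, if anything falls off the work surface, if the arm or the gripper's body presses on something with over 40 N, if the wrist force passes 120 N, or if a joint passes its speed limit or range.

## Working session

There is one attempt and no reset: what is moved stays moved. The work goes in short steps, Python scripts to look and compute and a shell command to move; the robot and the scene stay as the last step left them, time stands still between calls to the robot, and variables do not carry over. Pictures are saved under pics/ and viewed, about 8 in all and at most 12, crops included, and the job is handed in when it is done.

```bash
mkdir -p pics; cat > h.py <<'E'
import numpy as np, cv2
from plant import get_obs, capture
def snap(name,tag):
    c=capture(name); cv2.imwrite(f'pics/{tag}.png',c['color'][:,:,::-1]); np.savez(f'pics/{tag}.npz',**c); return c
def load(tag): return dict(np.load(f'pics/{tag}.npz'))
def ray(c,u,v):
    R,_=cv2.Rodrigues(c['rvec']); C=-R.T@c['tvec'].ravel()
    d=R.T@np.linalg.inv(c['mtx'])@np.array([u,v,1.]); return C,d
def onz(c,u,v,z):
    C,d=ray(c,u,v); return (C+d*(z-C[2])/d[2]).round(1)
def proj(c,P): return cv2.projectPoints(np.float64(P).reshape(-1,3),c['rvec'],c['tvec'],c['mtx'],None)[0].reshape(-1,2).round(1)
E
python3 - <<'E'
from h import *
for n in('scene','top'):
    c=snap(n,n+'0'); print(n,ray(c,320,240)[0].round())
print(get_obs())
E
```

```text
scene [1109. -617. 1102.]
top [ 331.  127. 1164.]
{'time': 0.1, 'joint_positions': array([ 1.03400534e+00,  3.42646563e-01,  1.52489793e+00,  1.56759740e-05,
        1.27541753e+00, -1.46002311e-01]), 'dq': array([ 0.00074721, -0.00380008, -0.00219208, -0.00037486, -0.0016987 ,
       -0.00116362]), 'tau': array([ 1.99054593e-03, -4.32002413e+01, -2.44695157e+01,  7.21337646e-02,
        5.26502717e-02, -2.38981647e-05]), 'tool_pos': array([199.90018548, 485.32733048, 404.12589119]), 'tcp_rot': array([-3.14024004e+00, -2.14051459e-04,  2.75079926e+00]), 'contact_force': array([-0.339889  , -0.02624566, -0.18692365]), 'moment': array([ 0.02093994,  0.01112995, -0.01198362]), 'grip_width': 91.87924192922134}
```

View pics/scene0.png

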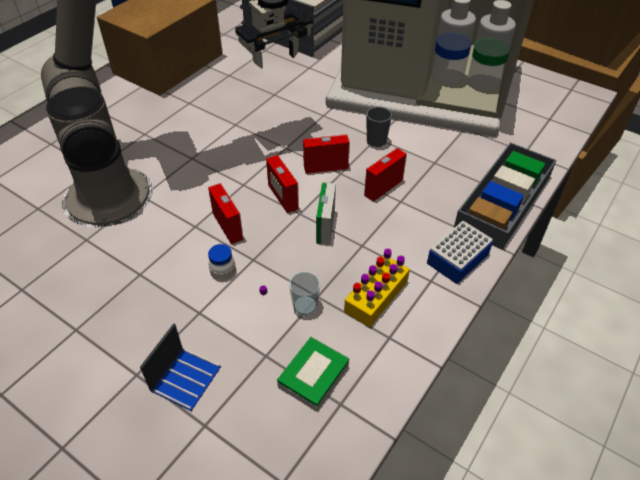

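View pics/top0.png

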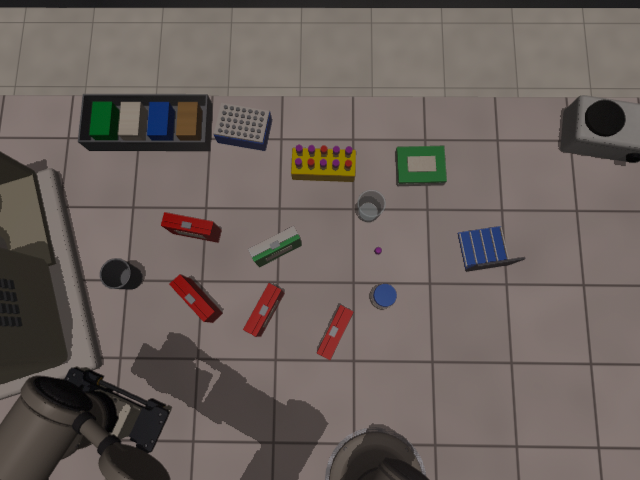

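```bash
python3 - <<'E'
from h import *
t=load('top0'); s=load('scene0')
a=cv2.resize(t['color'][215:280,235:315],None,fx=5,fy=5,interpolation=cv2.INTER_CUBIC)
b=cv2.resize(t['color'][215:280,448:528],None,fx=5,fy=5,interpolation=cv2.INTER_CUBIC)
d=cv2.resize(s['color'][180:245,290:370],None,fx=5,fy=5,interpolation=cv2.INTER_CUBIC)[:325*1]
e=cv2.resize(s['color'][320:415,130:230],None,fx=4,fy=3.42,interpolation=cv2.INTER_CUBIC)[:300]
m=np.vstack([np.hstack([a,b]),np.hstack([d[:270],cv2.resize(e,(400,270))])])
cv2.imwrite('pics/crop.png',m[:,:,::-1]); print(m.shape)
E
```

```text
(595, 800, 3)
```

View pics/crop.png

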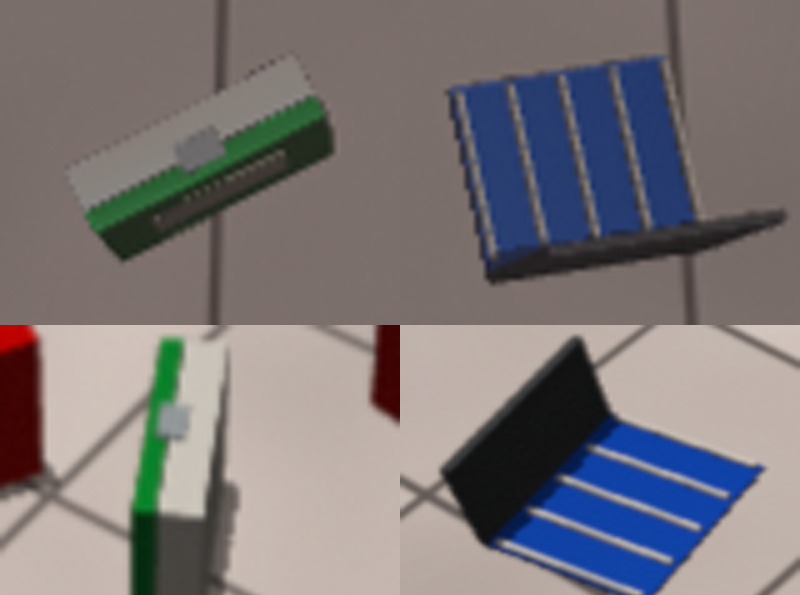

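```bash
python3 - <<'E'
from h import *
t=load('top0'); s=load('scene0')
def T(u,v,z,ox=235): return onz(t,ox+u/5-.4,215+v/5-.4,z)
print('box top',[T(u,v,95).tolist() for u,v in((65,168),(293,55),(325,97),(88,218))],'bottom lid',T(123,260,0),T(333,155,0))
print('stand far',T(50,88,5,448),T(263,57,5,448),'near left',T(90,262,5,448),'foot top r/l',T(385,212,95,448), T(180,245,95,448))
# scene: box top corners
for u,v in((162,340),(228,345),(135,512),(205,518)): print('sc box',onz(s,290+u/5-.4,180+(v-325)/5-.4,95))
fx=4;fy=3.42*270/300
for u,v,z in((762,468,5),(577,337,95),(443,470,95),(612,415,5),(488,543,2)): print('sc st',onz(s,130+(u-400)/fx-.4,320+(v-325)/fy-.4,z))
# bystanders approx
for n,u,v,z in(('cup',385,295,70),('cap',378,250,18),('beaker',370,200,85),('flat',421,163,34),('rack',324,158,60),('red1',190,222,95),('red2',190,297,95),('red3',263,308,95),('red4',333,331,95)): print(n,onz(t,u,v,z))
E
```

```text
box top [[523.9, 296.6, 95.0], [578.2, 192.3, 95.0], [558.4, 177.1, 95.0], [500.7, 285.2, 95.0]] bottom lid [494.7 281.    0. ] [548.8 177.    0. ]
stand far [ 585.2 -214.3    5. ] [ 602.  -321.4    5. ] near left [ 497.5 -230.     5. ] foot top r/l [ 508.7 -337.5   95. ] [ 492.7 -243.6   95. ]
sc box [492.1 285.9  95. ]
sc box [520.7 301.7  95. ]
sc box [549.2 181.9  95. ]
sc box [578.  197.5  95. ]
sc st [ 582.9 -211.     5. ]
sc st [ 486.7 -225.3   95. ]
sc st [ 503.8 -332.6   95. ]
sc st [ 491.1 -225.8    5. ]
sc st [ 505.9 -331.     2. ]
cup [421.2 -21.4  70. ]
cap [536.  -13.2  18. ]
beaker [644.   12.2  85. ]
flat [ 756.1 -122.2   34. ]
rack [757.9 121.6  60. ]
red1 [585.  433.7  95. ]
red2 [410.4 423.3  95. ]
red3 [387.3 256.8  95. ]
red4 [338.  99.  95.]
```

Candidates for the slide box, in top-view pixels:
- Green and white box on its edge at (275,246). This is the target.
- Four red look-alikes at (190,227), (195,298), (263,310) and (335,331). Leave these alone.
- Box already lying flat at (421,165). This is a bystander.

The close crop confirms the green lid faces lower right in the top view, towards the robot. The stand is at (487,248), with its foot on the robot side. I'm moving above the slide box's lid side now.

```bash
python3 -m pendant '[[[-0.035,-0.0125,0],[0,0,-0.09],0],[[-0.07,-0.025,0],[0,0,-0.18],0],[[-0.105,-0.0375,0],[0,0,-0.27],0],[[-0.14,-0.05,0],[0,0,-0.36],0],[[-0.18,-0.064,0],[0,0,-0.46],0],[[-0.22,-0.078,0],[0,0,-0.56],0],[[-0.26,-0.093,0],[0,0,-0.66],0],[[-0.30,-0.107,0],[0,0,-0.76],0],[[-0.34,-0.121,0],[0,0,-0.86],0],[[-0.373,-0.133,0],[0,0,-0.885],0]]' && python3 -m pendant '[[[0,0,0],[0,0,0],0],[[0,0,0],[0,0,0],0]]'
```

```text
time: 0.93
tool_pos: [495.5, 218.5, 404.4]
tcp_rot: [3.142, -0.0, -2.643]
contact_force: [0.2, 1.0, 0.2]
grip_width: 29.8
time: 1.1
tool_pos: [495.3, 218.8, 403.9]
tcp_rot: [3.141, -0.001, -2.652]
contact_force: [-0.3, 0.6, 0.3]
grip_width: 16.6
```

```bash
python3 -m pendant '[[[0,0,0.03],[0,0,0],0],[[0,0,0.06],[0,0,0],0],[[0,0,0.09],[0,0,0],0],[[0,0,0.11],[0,0,0],0],[[0,0,0.13],[0,0,0],0],[[0,0,0.145],[0,0,0],0],[[0,0,0.145],[0,0,0],0],[[0,0,0.145],[0,0,0],0]]'; python3 - <<'E'
from h import *
a=snap('scene','s1')['color'][130:270,230:400]
cv2.imwrite('pics/c1.png',cv2.resize(a,None,fx=4,fy=4,interpolation=cv2.INTER_CUBIC)[:,:,::-1])
E
```

```text
time: 1.77
tool_pos: [493.2, 221.3, 259.4]
tcp_rot: [3.141, -0.002, -2.646]
contact_force: [-0.1, 0.1, 0.8]
grip_width: 0.7
```

View pics/c1.png

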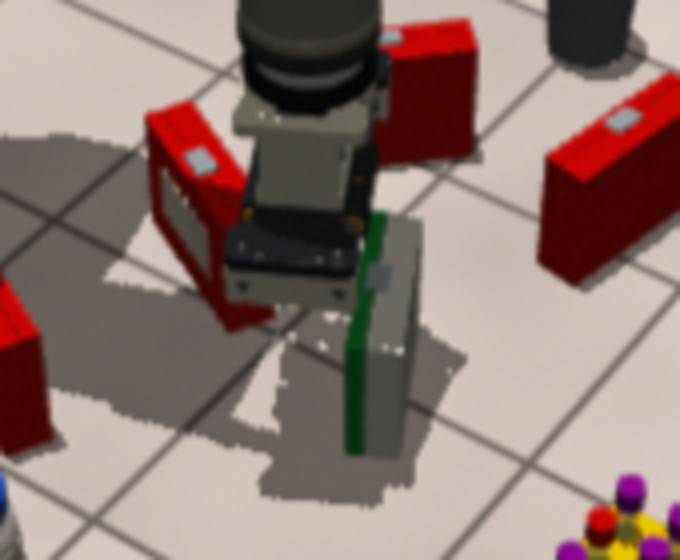

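The closed gripper hangs beside the green lid at crop pixel (355,290), above and clear of the red boxes. Next is the push along tool -x.

```bash
python3 -m pendant '[[[-0.005,0,0],[0,0,0],0],[[-0.01,0,0],[0,0,0],0],[[-0.014,0,0],[0,0,0],0],[[-0.018,0,0],[0,0,0],0],[[-0.022,0,0],[0,0,0],0],[[-0.026,0,0],[0,0,0],0],[[-0.03,0,0],[0,0,0],0]]'; python3 -m pendant '[[[-0.004,0,0],[0,0,0],0],[[-0.008,0,0],[0,0,0],0],[[-0.012,0,0],[0,0,0],0],[[-0.016,0,0],[0,0,0],0]]'; python3 - <<'E'
from h import *
a=snap('scene','s2')['color'][130:270,230:400]
cv2.imwrite('pics/c2.png',cv2.resize(a,None,fx=4,fy=4,interpolation=cv2.INTER_CUBIC)[:,:,::-1])
E
```

```text
time: 2.4
tool_pos: [521.0, 234.8, 259.8]
tcp_rot: [3.142, 0.0, -2.648]
contact_force: [-0.2, 0.4, 0.4]
grip_width: 0.4
time: 2.73
tool_pos: [535.1, 242.4, 259.6]
tcp_rot: [3.142, 0.0, -2.647]
contact_force: [0.2, 0.4, -0.7]
grip_width: 0.2
```

View pics/c2.png

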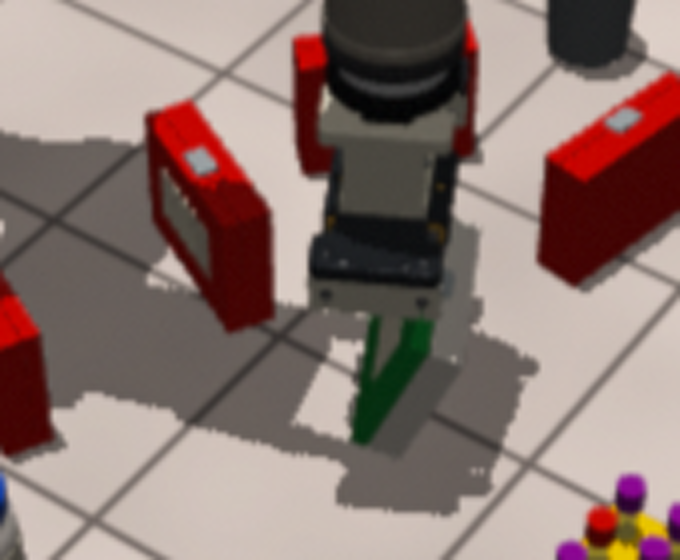

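The box is leaning well past balance about its base edge. I'm following it a little further, then lifting clear.

```bash
python3 -m pendant '[[[-0.004,0,0],[0,0,0],0],[[-0.008,0,0],[0,0,0],0],[[-0.012,0,0],[0,0,0],0],[[-0.016,0,0],[0,0,0],0],[[-0.016,0,-0.01],[0,0,0],0],[[-0.016,0,-0.03],[0,0,0],0],[[-0.016,0,-0.06],[0,0,0],0],[[-0.016,0,-0.09],[0,0,0],0],[[-0.016,0,-0.12],[0,0,0],0],[[-0.016,0,-0.145],[0,0,0],0]]'
```

```text
time: 3.62
tool_pos: [548.5, 249.7, 408.0]
tcp_rot: [-3.141, 0.002, -2.647]
contact_force: [0.4, 0.1, -0.1]
grip_width: 0.4
```

```bash
python3 -m pendant '[[[0.013,-0.022,0],[0,0,0],0],[[0.03,-0.05,0],[0,0,0],0],[[0.048,-0.08,0],[0,0,0],0],[[0.065,-0.11,0],[0,0,0],0],[[0.083,-0.14,0],[0,0,0],0],[[0.1,-0.168,0],[0,0,0],0],[[0.118,-0.198,0],[0,0,0],0],[[0.1345,-0.226,0],[0,0,0],0]]'; python3 -m pendant '[[[0.017,-0.028,0],[0,0,0.05],0],[[0.034,-0.056,0],[0,0,0.1],0],[[0.051,-0.085,0],[0,0,0.15],0],[[0.068,-0.114,0],[0,0,0.2],0],[[0.085,-0.142,0],[0,0,0.25],0],[[0.102,-0.171,0],[0,0,0.3],0],[[0.119,-0.2,0],[0,0,0.34],0],[[0.13,-0.218,0],[0,0,0.34],0],[[0.1345,-0.226,0],[0,0,0.34],0],[[0.1345,-0.226,0],[0,0,0.34],0]]'; python3 -m pendant '[[[0,0,0],[0,0,0],0]]'; python3 - <<'E'
from h import *
a=snap('scene','s3')['color']
cv2.imwrite('pics/c3.png',cv2.resize(a[130:430,100:420],None,fx=2,fy=2,interpolation=cv2.INTER_CUBIC)[:,:,::-1])
E
```

```text
time: 4.28
tool_pos: [537.0, -14.7, 405.7]
tcp_rot: [-3.141, 0.001, -2.647]
contact_force: [0.2, -0.4, 0.4]
grip_width: 0.5
time: 5.12
tool_pos: [525.9, -277.4, 404.9]
tcp_rot: [-3.141, 0.0, -2.99]
contact_force: [-0.3, 0.7, -0.1]
grip_width: 0.2
time: 5.2
tool_pos: [526.3, -275.1, 404.9]
tcp_rot: [3.141, 0.0, -2.988]
contact_force: [-0.2, 0.7, -0.3]
grip_width: 0.3
```

View pics/c3.png

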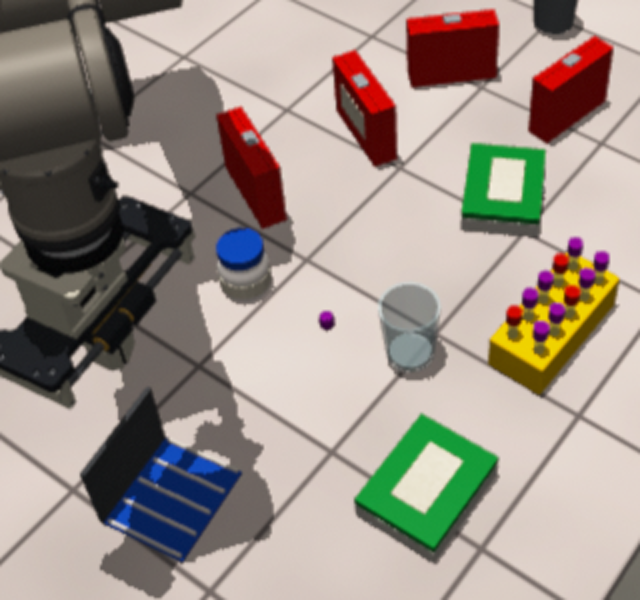

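The slide box lies flat, lid and label up, at crop pixel (505,182). The stand is untouched at (160,475). I'm descending on the panel side of its foot.

```bash
python3 -m pendant '[[[0,0,0.03],[0,0,0],0],[[0,0,0.06],[0,0,0],0],[[0,0,0.09],[0,0,0],0],[[0,0,0.11],[0,0,0],0],[[0,0,0.13],[0,0,0],0],[[0,0,0.147],[0,0,0],0],[[0,0,0.147],[0,0,0],0],[[0,0,0.147],[0,0,0],0]]'; python3 -m pendant '[[[0.004,0,0],[0,0,0],0],[[0.008,0,0],[0,0,0],0],[[0.012,0,0],[0,0,0],0],[[0.016,0,0],[0,0,0],0],[[0.02,0,0],[0,0,0],0],[[0.024,0,0],[0,0,0],0]]'; python3 - <<'E'
from h import *
a=snap('scene','s4')['color']
cv2.imwrite('pics/c4.png',cv2.resize(a[270:430,80:260],None,fx=3.5,fy=3.5,interpolation=cv2.INTER_CUBIC)[:,:,::-1])
E
```

```text
time: 5.92
tool_pos: [526.7, -274.2, 257.6]
tcp_rot: [3.14, -0.001, -2.986]
contact_force: [0.1, -0.2, 1.0]
grip_width: 0.9
time: 6.42
tool_pos: [502.2, -279.6, 258.2]
tcp_rot: [-3.141, 0.001, -2.988]
contact_force: [0.6, -0.3, 0.6]
grip_width: 0.3
```

View pics/c4.png

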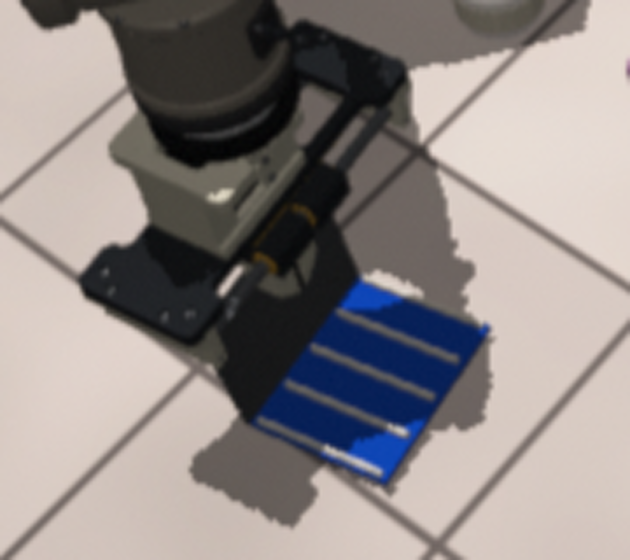

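The foot is just starting to tip about its heel. I'm continuing the push without a pause so the finger stays ahead of the rising panel.

```bash
python3 -m pendant '[[[0.004,0,0],[0,0,0],0],[[0.009,0,0],[0,0,0],0],[[0.014,0,0],[0,0,0],0],[[0.019,0,0],[0,0,0],0],[[0.024,0,0],[0,0,0],0],[[0.029,0,0],[0,0,0],0],[[0.034,0,0],[0,0,0],0],[[0.039,0,0],[0,0,0],0],[[0.045,0,0],[0,0,0],0],[[0.051,0,0],[0,0,0],0]]'; python3 - <<'E'
from h import *
a=snap('scene','s5')['color']
cv2.imwrite('pics/c5.png',cv2.resize(a[270:430,80:260],None,fx=3.5,fy=3.5,interpolation=cv2.INTER_CUBIC)[:,:,::-1])
E
```

```text
time: 7.3
tool_pos: [451.7, -287.3, 257.7]
tcp_rot: [3.142, 0.0, -2.987]
contact_force: [-0.7, 0.2, 0.3]
grip_width: 0.2
```

View pics/c5.png

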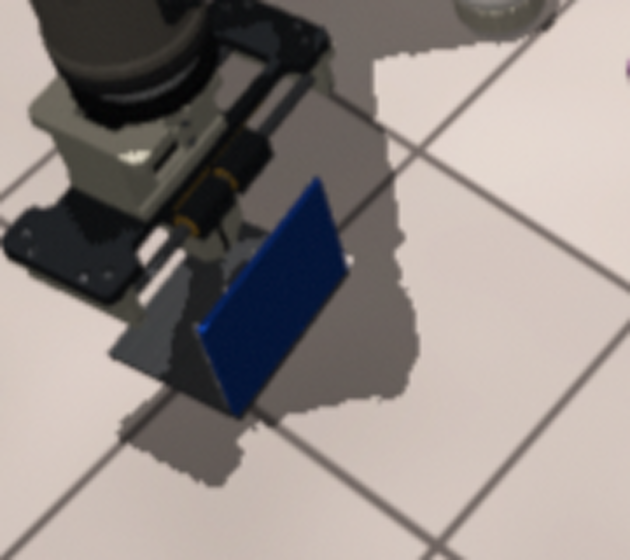

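The stand has gone over, and the panel at crop pixel (275,290) is nearly or fully upright. I'm moving a touch further from the panel, then lifting.

```bash
python3 -m pendant '[[[0.003,0,0],[0,0,0],0],[[0.006,0,0],[0,0,0],0],[[0.006,0,0],[0,0,0],0],[[0.006,0,-0.01],[0,0,0],0],[[0.006,0,-0.03],[0,0,0],0],[[0.006,0,-0.06],[0,0,0],0],[[0.006,0,-0.09],[0,0,0],0],[[0.006,0,-0.12],[0,0,0],0],[[0.006,0,-0.15],[0,0,0],0],[[0.006,0,-0.15],[0,0,0],0]]'; python3 -m pendant '[[[0,0.03,0],[0,0,0],0],[[0,0.065,0],[0,0,0],0],[[0,0.1,0],[0,0,0],0],[[0,0.135,0],[0,0,0],0],[[0,0.17,0],[0,0,0],0],[[0,0.2,0],[0,0,0],0],[[0,0.23,0],[0,0,0],0],[[0,0.25,0],[0,0,0],0],[[0,0.25,0],[0,0,0],0]]'; python3 - <<'E'
from h import *
s=snap('scene','s6'); t=snap('top','t6')
a=s['color'][130:430,100:420]; b=t['color'][120:360,150:550]
im=np.vstack([cv2.resize(a,(400,375)),cv2.resize(b,(400,225))])
im=np.hstack([im, np.vstack([cv2.resize(s['color'][300:400,110:230],(400,333)),cv2.resize(t['color'][215:282,450:530],(400,267))])])
cv2.imwrite('pics/c6.png',im[:,:,::-1])
# bystander shift check vs. start
d=np.abs(t['color'].astype(int)-load('top0')['color']).max(2)>45
n,_,st,ce=cv2.connectedComponentsWithStats(d.astype(np.uint8))
print([(st[i].tolist(),ce[i].round().tolist()) for i in range(1,n) if st[i,4]>15])
E
```

```text
time: 8.18
tool_pos: [447.0, -288.5, 414.7]
tcp_rot: [-3.133, 0.008, -2.987]
contact_force: [0.8, -0.0, -0.0]
grip_width: 0.5
time: 8.93
tool_pos: [407.0, -38.2, 408.2]
tcp_rot: [3.14, 0.0, -2.984]
contact_force: [-0.3, -0.3, -0.9]
grip_width: 0.4
[([260, 198, 19, 10, 107], [271.0, 204.0]), ([235, 209, 61, 46, 1271], [264.0, 230.0]), ([429, 226, 77, 38, 1263], [479.0, 243.0]), ([355, 230, 75, 131, 5208], [388.0, 303.0]), ([252, 234, 50, 33, 608], [277.0, 251.0]), ([416, 249, 12, 34, 130], [423.0, 268.0]), ([499, 257, 28, 27, 206], [513.0, 266.0]), ([465, 258, 27, 14, 156], [474.0, 265.0]), ([491, 267, 7, 17, 73], [494.0, 275.0]), ([432, 285, 63, 77, 1352], [470.0, 319.0]), ([507, 285, 12, 20, 157], [512.0, 295.0]), ([499, 290, 8, 17, 65], [503.0, 300.0]), ([343, 321, 9, 38, 151], [348.0, 343.0]), ([138, 332, 59, 26, 955], [171.0, 348.0]), ([199, 349, 12, 9, 62], [203.0, 354.0]), ([131, 359, 65, 49, 2026], [169.0, 377.0]), ([196, 360, 77, 82, 3823], [235.0, 402.0]), ([279, 362, 154, 118, 8875], [359.0, 408.0]), ([434, 363, 62, 81, 1818], [466.0, 408.0]), ([0, 366, 172, 114, 11394], [89.0, 424.0]), ([275, 411, 6, 8, 35], [277.0, 414.0]), ([240, 444, 27, 36, 380], [254.0, 464.0]), ([7, 447, 24, 33, 349], [22.0, 468.0]), ([464, 448, 12, 32, 270], [471.0, 464.0]), ([0, 450, 7, 30, 154], [2.0, 464.0]), ([416, 456, 10, 16, 56], [421.0, 463.0]), ([406, 464, 22, 16, 113], [417.0, 474.0])]
```

View pics/c6.png

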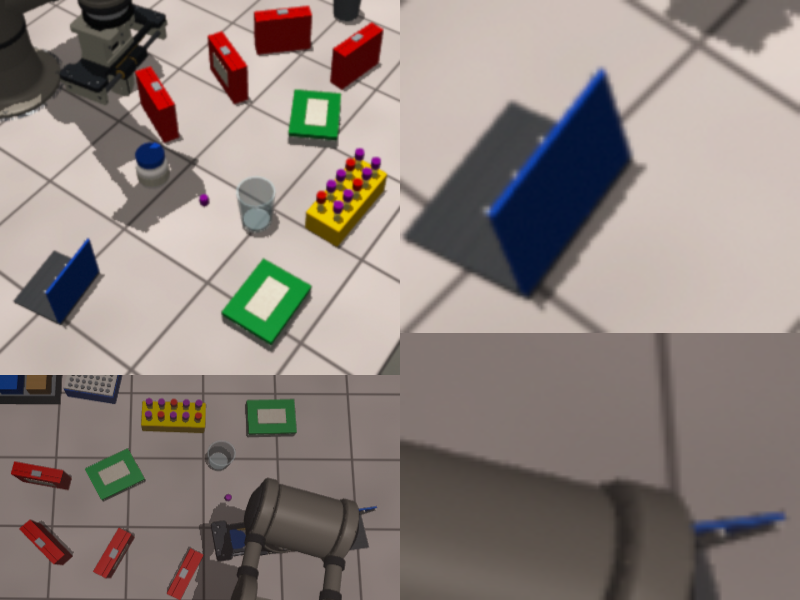

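Both are over: the slide box lies flat with its lid up, and the stand stands on its foot with the panel upright. I'll check the drift numerically, then hand in.

```bash
python3 - <<'E'
from h import *
s=load('s6');s0=load('scene0')
P=lambda u,v,z:onz(s,110+u*.3,300+v*.3,z)
print('heel',P(527,298,0),P(635,160,0),'panel top',P(490,213,100),P(602,68,100),'foot',P(405,238,6),P(512,102,6))
print('expected heel',[495,-281])
t=load('t6');h=cv2.cvtColor(t['color'],cv2.COLOR_RGB2HSV)[215-0:0] if 0 else None
c=t['color'].astype(int);m=((c[:,:,1]>c[:,:,0]+30)&(c[:,:,1]>c[:,:,2]+30)).astype(np.uint8);m[:,:225]=0;m[:,310:]=0
u=np.argwhere(m)
r=cv2.minAreaRect(u[:,::-1].astype(np.float32));print('box lid corners',[onz(t,*p,34).tolist() for p in cv2.boxPoints(r)],'centre',onz(t,*r[0],34),'expected',[591,272])
d=np.abs(s['color'].astype(int)-s0['color']).max(2)>60
for n,(u,v,w) in dict(cup=(221,260,18),cap=(263,290,8),beaker=(305,293,20),flat=(313,370,38),rack=(378,288,38),r1=(385,173,24),r2=(326,152,26),r3=(282,182,22),r4=(226,212,22),pot=(378,125,16)).items(): print(n,int(d[v-w:v+w,u-w:u+w].sum()),end=' ')
from plant import close_job
close_job()
E
```

```text
heel [ 694.4 -193.3    0. ] [690.8 -78.1   0. ] panel top [ 682.2 -202.4  100. ] [675. -87. 100.] foot [ 610.6 -207.2    6. ] [602.6 -92.    6. ]
expected heel [495, -281]
box lid corners [[606.9, 342.1, 34.0], [663.5, 235.7, 34.0], [579.3, 192.9, 34.0], [524.1, 298.1, 34.0]] centre [593.1 267.2  34. ] expected [591, 272]
cup 529 cap 39 beaker 0 flat 0 rack 0 r1 0 r2 244 r3 6 r4 164 pot 0 the job is handed in; nothing more can be done
```

```bash
python3 - <<'E'
from h import *
s=load('s6')
P=lambda u,v,z:onz(s,110+(u-400)*.3,300+v*.3,z)
print('heel',P(527,298,0),P(635,160,0),'panel top',P(490,213,100),P(602,68,100))
def cen(tag,x,y,f):
    c=load(tag)['color'].astype(int)[y-30:y+30,x-25:x+25]; return np.argwhere(f(c)).mean(0).round(1)
for t in('scene0','s6'):
    print(t,'cup',cen(t,221,255,lambda c:(c[...,2]>c[...,0]+40)),'cap',cen(t,263,290,lambda c:(c[...,0]>c[...,1]+40)),'r4',cen(t,226,212,lambda c:c[...,0]>c[...,1]+80))
E
```

```text
heel [ 497.4 -333.     0. ] [ 483.3 -225.1    0. ] panel top [ 497.2 -333.4  100. ] [ 479.2 -225.6  100. ]
scene0 cup [28.6 23.4] cap [28.6 24.6] r4 [18.7 22.3]
s6 cup [28.9 23.6] cap [28.6 24.8] r4 [18.7 22.2]
```

Both objects were tipped over by pushing only, and the job was handed in at about 9 s with the arm clear of everything.

- **Slide box:** pushed high on the green lid, it now lies flat with lid and label up. Its centre is at about (593, 267) mm, within 5 mm of where a clean tip about its edge should leave it.
- **Stand:** pushed high on the panel side of its foot, it stands on the dark steel foot with the blue panel upright. The panel's top edge sits over its heel edge to within about 4 mm. The heel's middle is at about (490, -279) mm against (495, -281) mm before, so it drifted about 5 mm.
- **Forces:** the wrist force readings I took were about 1 N or less.
- **Bystanders:** the beaker, flat slide box, tube rack, pen pot and one red box show no change between the before and after pictures. The specimen cup, tube cap and two of the red boxes did show pixel differences. I put these down to the robot and its shadow; re-measured by colour, the cup, the cap and the red box nearest the robot stayed within 0.3 px. The red box at scene pixel (326,152) also differed, and I did not re-measure it; it looked unmoved in the last picture.

**Check that disagreed:** my first check of the stand's position came out about 200 mm off because of a pixel-offset error in my script. The job was handed in by that same script, so the stand figures above were worked out afterwards from the last picture.

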